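Vent and open the glue pressure pot

TASK

Open the pressure pot: turn its filler cap anticlockwise to the first stop without pressing it down, and leave it there for a second so that the air can hiss off. Then press the cap down, turn it on past the stop as far as it goes, lift it off and set it down gently, grip bar up, flat in the empty steel tray. Leave the jar, brush, tape roll and tin where they are.

Things in the scene. Friction and masses are not known exactly. Their poses are not given: they have to be found in the camera images.
- pot: Upright grey pressure pot bolted to the bench, body 170 mm in diameter, steel filler neck on top under the cap; gauge, air inlet and outlet valve stick out of its sides (up to 125 mm from the axis, below 130 mm height). Origin: on the axis at bench level, z up. Its yaw varies. The cap's grip bar lies along the pot's x axis when closed (0 degrees); it starts 0 to 5 degrees from there.
- neck (a point): Centre of the neck's top rim, on the pot's axis, 195 mm above the bench, axes as the pot's. How far the cap turns, anticlockwise from above: first stop at 30 degrees; pressed down 5 mm or more (it bottoms at 8) it passes beneath that stop and is past it from 56 degrees on; from 66 to 76 degrees its ears stand in the neck's notches and it can be lifted straight off; a firm end stop at 77 degrees.
- seal (a joint): Sprung seal plate in the neck that pushes the cap up. Value in m: 0 with the cap closed, negative as the cap is pressed down (about -0.008 when it bottoms), +0.004 when the cap has sprung up free. About 8 N must be overcome before the cap goes down, then 0.8 N more per mm (13 N at 6 mm). Turning the cap takes 0.3 to 0.6 N m.
- cap_mid (a point): Filler cap, cast aluminium, 0.3 kg, 63 mm high: ribbed disc with skirt, 97 mm in diameter; below it a plug 56 mm wide hidden in the neck; on top an upright grip bar 92 mm long, 15 mm wide, 24 mm high. Point: on its axis, half-way up; the disc's upper face is 7.5 mm above it, the bar's top 31.5. x along the bar (both ends alike), z up. Closed it is 201 mm above the bench, flat in the tray 34.5.
- tray: Empty steel tray lying loose on the bench, outside 200 mm (x) by 240 mm (y), 18 mm high, walls and floor 3 mm, 0.6 kg. Origin: centre of its underside, z up.
- jar_mid (a point): Bystander: open glass jar, 86 mm in diameter, 138 mm high; point at its centre, 70 mm up.
- brush_mid (a point): Bystander: flat paint brush with wooden handle lying on the bench, 210 mm long, 42 mm wide; point at its middle, 10 mm up, x along it.
- tape_mid (a point): Bystander: roll of paper tape lying flat, 112 mm in diameter, 36 mm high; point at its centre, 18 mm up.
- tin_mid (a point): Bystander: closed round tin, 97 mm in diameter, 102 mm high; point at its centre, 51 mm up.
Not all that is in view belongs to the job. What is shaped like the part that bears cap_mid but brown or pink is not meant.

How it is judged:
By the outcome, as a careful person would: the job done as asked, in the order asked, and still so for the second after the job is handed in, with the robot touching nothing.
It also fails if it takes over 54 s, if anything falls off the work surface, if the arm or the gripper's body presses on something with over 40 N, if the wrist force passes 120 N, or if a joint passes its speed limit or range.

ROBOT

A 7-joint arm with a two-finger parallel gripper is mounted at the origin on the work surface. World frame = base frame: x ahead of the robot, y to its left, z up, the work surface at z = 0. Lengths are in m, angles in rad, forces in N, time in s.
With the tool pointing down it reaches from about 0.35 to 0.9 m from the base axis. Payload 8.1 kg.
Tool frame: the origin (TCP) lies at the very end of the fingers, on their centre line; the grasp point (between the pads) lies 19 mm behind it (arm.tcp_to_grasp is the z of the grasp point in the tool frame, in m); z points along the fingers, y is the line along which they close (so a half turn about z gives the same grasp; the last joint's range is limited). The gripper opens to 92 mm and grips with 3 to 60 N. Pads are 19 mm wide; open, the fingers measure 130 mm over their backs; the gripper's body (75 mm by 190 mm) begins 47 mm behind the grasp point.
Start: joints at [-1.286, 0.434, 0.025, 1.573, -0.012, 1.134, -0.075], TCP at [0.236, 0.579, 0.227] pointing down, gripper open.
Joint ranges: [-2.62, 2.62], [-0.44, 2.09], [-1.27, 1.32], [0.08, 2.57], [-1.32, 4.46], [0.12, 2], [-2.74, 2.74]. Speed limits (rad/s): [2.22, 2.22, 3.01, 3.01, 3.14, 3.14, 3.14].

INTERFACE

Orientations are given as a rotation vector (axis times angle).
In Python, from cell import readout, vision, sign_off, arm gives the robot as it stands. The module is installed in compiled form; this text tells all that it offers.
- The arm moves only by the shell command python3 -m creep 'ROWS' [FORCE]. ROWS is JSON, a list of rows, each a list of 5 numbers: the shift along the tool's x, y, z in units of 4 cm (1.0 is 4 cm), then the turn about the tool's z in units of 4 degrees (1.0 is 4 degrees), then the opening, from 0 (shut) to 1 (fully open). A call has 1 to 12 rows; each row shifts and turns the commanded pose from where the row before left it, along the tool's axes as they then stand; what a row does not reach is not made up. A row lasts 1/8 s, in which the tool goes at most 62.5 mm and 10.7 degrees, less where a joint would pass 70% of its speed; a pose out of reach is approached as far as the arm can. A call with a number of a shift or a turn outside -1 to 1 is refused whole. A call with a gripper value outside its range is refused whole. The fingers move at their own pace and stop on an object; FORCE is the grip in N (left out, the last holds). Time passes only in rows, so rows that do not move let the fingers close. It gives the time, the measured TCP pose, the force, the opening and the grip force at its end, in the units of the state.
- readout.observe(): the state, without advancing time (a new reading comes with each control period).
- vision.get_image(name): name is "scene" or "top" or "wrist"; returns a dict with "pixels" (384x512x3 uint8, blue, green, red), "z_map" (384x512 float32, m along the optical axis (not along the pixel's ray), 0 where there is no reading), "camera_matrix" (3x3 intrinsics, pixels), "k1" (the pictures are not rectified: a ray, as slopes to the right and down, at radius r is drawn at 1 + k1 r^2 times it, then the intrinsics apply), "position" and "rotation" of the camera in the world. Camera axes: x right, y up, looking along -z (the intrinsics and any distortion apply to the point x, -y, -z); pixel columns grow to the right and rows downward; lengths in m; the calibration is good to about 2 mm. A picture is of the moment at which its call begins.
- sign_off(): hands the job in; it is judged then, once.
The state is a dict: "clock": time; "joints": joint angles; "dq": joint speeds; "joint_efforts": joint torques, N m; "position": TCP position; "ee_rot": TCP orientation; "force": force on the tool from outside, world axes, zero at the start; "ft_torque": the same for the moment, N m; "width": opening from 0.0 (shut) to 1.0 (fully open); "gripper_force": force on a finger pad.
Only numpy, scipy, OpenCV 4.12 (cv2) and the standard library are available. Lean on these libraries where they do the work, as an engineer would, in place of code of your own. Each camera call takes 0.05 s, during which the arm holds its last target. There are 200 camera calls.

## Working session

There is one attempt and no reset: what is moved stays moved. The work goes in short steps, Python scripts to look and compute and a shell command to move; the robot and the scene stay as the last step left them, time stands still between calls to the robot, and variables do not carry over. Pictures are saved under pics/ and viewed, at most 10 in all, crops included, and the job is handed in when it is done.

```bash
mkdir -p pics
cat > h.py <<'E'
import numpy as np, cv2
from scipy.spatial.transform import Rotation as R
from cell import readout, vision, arm
def grab(n):
    d=vision.get_image(n); np.savez(f'/tmp/{n}.npz',**d); return d
def load(n): return dict(np.load(f'/tmp/{n}.npz'))
def rays(d,uv):
    K=np.array(d['camera_matrix']); uv=np.atleast_2d(uv).astype(float)
    s=np.c_[(uv[:,0]-K[0,2])/K[0,0],(uv[:,1]-K[1,2])/K[1,1]]
    k=float(d['k1']); u=s.copy()
    for _ in range(20): u=s/(1+k*(u**2).sum(1,keepdims=True))
    Rm=np.array(d['rotation']); 
    if Rm.shape!=(3,3): Rm=R.from_rotvec(Rm).as_matrix()
    return np.array(d['position']),np.c_[u[:,0],-u[:,1],-np.ones(len(u))]@Rm.T
def onplane(d,uv,z):
    p,r=rays(d,uv); return p+r*((z-p[2])/r[:,2])[:,None]
def cloud(d):
    v,u=np.mgrid[0:384,0:512]; p,r=rays(d,np.c_[u.ravel(),v.ravel()])
    return (p+r*d['z_map'].reshape(-1,1)).reshape(384,512,3)
E
python3 - <<'E'
from h import *
s=readout.observe(); print(s, arm.tcp_to_grasp)
for n in('scene','top'):
    d=grab(n); print(n,d['position'],d['rotation'],d['k1'],d['camera_matrix'])
    cv2.imwrite(f'pics/{n}0.png',d['pixels'])
E
```

```text
{'clock': 0.0, 'joints': array([-1.28561964,  0.43518029,  0.02498306,  1.57408926, -0.01162004,
        1.13403577, -0.0751271 ]), 'dq': array([ 0.00065717, -0.00021559, -0.00072359, -0.00054871,  0.000828  ,
       -0.0003612 ,  0.00213267]), 'joint_efforts': array([ 7.37540031e-04, -6.67849302e+01,  9.85478573e-01, -3.14454246e+01,
       -6.05546334e-02,  4.30577353e-02,  1.70565631e-04]), 'position': array([0.23618797, 0.57809139, 0.22597466]), 'ee_rot': array([-6.05451292e-01, -3.08251865e+00,  2.44634954e-03]), 'force': array([ 0.30839005, -0.5706216 ,  0.31934632]), 'ft_torque': array([ 0.01563058, -0.00864355,  0.01697138]), 'gripper_force': 0.0, 'width': 0.9975005395321517} -0.0188
scene [ 1.50606674 -0.11560445  1.48268311] [0.50396778 0.43521566 1.4304408 ] -0.020005722102459638 [[430.22922519   0.         256.67111603]
 [  0.         430.22922519 191.21509134]
 [  0.           0.           1.        ]]
top [0.42861714 0.01994893 1.89496742] [ 0.0658782  -0.07667847 -1.57977034] -0.0361796676248255 [[488.56944618   0.         254.94300554]
 [  0.         488.56944618 190.6176556 ]
 [  0.           0.           1.        ]]
```

View pics/scene0.png

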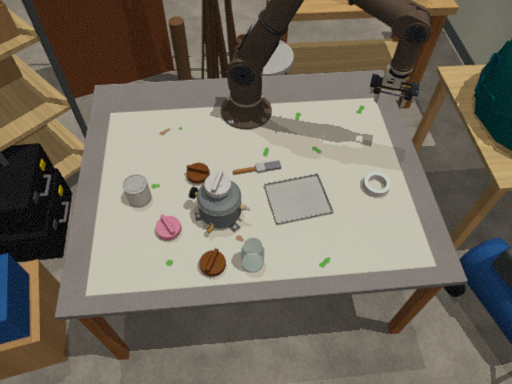

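View pics/top0.png

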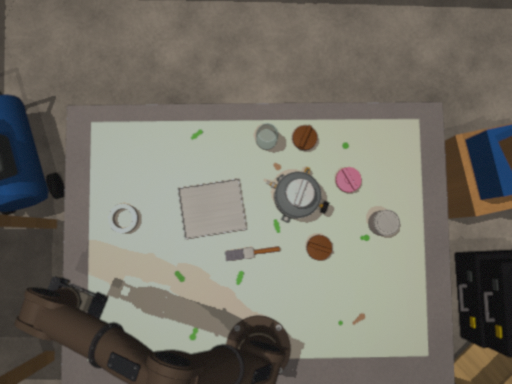

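The scene view shows the pot with its grey cap at about (218,183), the tray at (298,198), and the brown and pink decoys nearby. In the top view the pot and cap are at (299,194), the tray is at (213,209) tilted a few degrees, and the brush lies below the tray at (253,253).

Run:
```python
from h import *
for n in('top','scene'):
    d=load(n); C=cloud(d); print(n,'bench z',np.median(C[...,2][(abs(C[...,2])<.03)]))
    c0=onplane(d,[(299,194)] if n=='top' else [(218,183)],.21)[0]
    near=np.hypot(C[...,0]-c0[0],C[...,1]-c0[1])<.09
    for lo,hi in((.2,.217),(.224,.245)):
        m=near&(C[...,2]>lo)&(C[...,2]<hi); P=C[m]
        v,u=np.nonzero(m)
        rect=cv2.minAreaRect(P[:,:2].astype(np.float32)*1000)
        print(lo,m.sum(),P.mean(0).round(4),'circ',np.round(cv2.minEnclosingCircle(P[:,:2].astype(np.float32))[0],4),rect)
        if len(P)>10:
            w,V=np.linalg.eigh(np.cov(P[:,:2].T)); print('ax deg',np.degrees(np.arctan2(V[1,1],V[0,1])),np.sqrt(w))
    # tray
    t0=onplane(d,[(213,209)] if n=='top' else [(298,198)],.01)[0]
    m=(abs(C[...,0]-t0[0])<.16)&(abs(C[...,1]-t0[1])<.16)&(C[...,2]>.010)&(C[...,2]<.03)
    m=cv2.morphologyEx(m.astype(np.uint8),cv2.MORPH_OPEN,np.ones((1,1)))
    k,l,st,ce=cv2.connectedComponentsWithStats(m); i=1+st[1:,4].argmax(); print(st[1:])
    P=C[l==i]; print('tray',cv2.minAreaRect(P[:,:2].astype(np.float32)*1000),P[:,2].mean())
img=cv2.resize(load('top')['pixels'][150:240,160:350],None,fx=4,fy=4,interpolation=cv2.INTER_CUBIC); cv2.imwrite('pics/crop1.png',img)
```

```text
top bench z 7.192983599901837e-05
0.2 468 [ 0.5739 -0.1461  0.2082] circ [ 0.5739 -0.1461] ((574.1386108398438, -147.16331481933594), (94.56515502929688, 95.16012573242188), 88.9232406616211)
ax deg 67.34078361122819 [0.02402244 0.02699794]
0.224 119 [ 0.5741 -0.1463  0.2322] circ [ 0.575  -0.1464] ((574.8130493164062, -146.92381286621094), (15.081099510192871, 91.28793334960938), 68.279541015625)
ax deg 158.69051764763486 [0.00438166 0.02660399]
[[177 169   1   1   1]
 [186 168   1   1   1]
 [206 169   1   1   1]
 ...
 [231 247  24   4  55]
 [214 248   1   1   1]
 [229 250   1   1   1]]
tray ((377.6169738769531, 55.92317581176758), (87.63056945800781, 11.764519691467285), 89.5383529663086) 0.018507430893333787
scene bench z -0.0017986723048268871
0.2 371 [ 0.5816 -0.1502  0.207 ] circ [ 0.5768 -0.1517] ((577.1741333007812, -151.73263549804688), (97.44741821289062, 92.73185729980469), 44.852012634277344)
ax deg 67.473603356445 [0.0248856  0.02703834]
0.224 90 [ 0.5777 -0.1511  0.2299] circ [ 0.5775 -0.1499] ((576.8541259765625, -151.637451171875), (16.516620635986328, 93.4223403930664), 69.23322296142578)
ax deg 159.28316410481 [0.00461996 0.02709765]
[[257 168  10   5  28]
 [268 168   1   2   2]
 [270 168   2   2   3]
 [275 168   1   1   1]
 [287 174  29   7  37]
 [318 174   1   3   3]
 [318 178  16  38  63]
 [268 180  18   4  24]
 [264 183   6  18  21]
 [309 185   1   1   1]
 [299 197   1   1   1]
 [270 202   1   1   1]
 [271 205   6  19  22]
 [274 205   1   1   1]
 [318 204   1   1   1]
 [263 207   1   1   1]
 [316 209   1   1   1]
 [311 214   6   3   6]
 [326 215   1   1   1]
 [296 216  15   5  20]
 [288 219   7   3  11]
 [267 220   1   1   1]
 [278 220   1   1   1]
 [278 221   9   2  11]
 [313 221   1   1   1]
 [297 224   1   1   1]
 [314 227   1   1   1]]
tray ((539.5771484375, 288.6603698730469), (60.93940734863281, 186.45167541503906), 78.26714324951172) 0.014334127639032244
```

View pics/crop1.png

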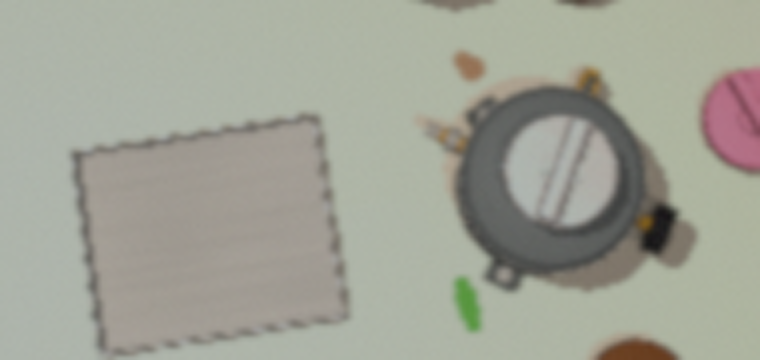

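The crop shows the cap bar running from about (545,220) to (585,120), and the tray corners at (75,153), (318,117), (348,320) and (103,354).

```bash
cat >> h.py <<'E'
def togo(x,y,z=None,yaw=None):
    s=readout.observe(); M=R.from_rotvec(s['ee_rot']).as_matrix(); p=s['position']
    t=np.array([x,y,p[2] if z is None else z]); yy=np.degrees(np.arctan2(M[1,1],M[0,1]))
    print('t',round(s['clock'],2),'pos',p.round(4),'tooly yaw',round(yy,2),'tilt',M[:,2].round(4),'q',s['joints'].round(2))
    print('F',s['force'].round(1),'T',s['ft_torque'].round(2),'w',round(s['width']*92,1),'gf',round(s['gripper_force'],1))
    print('shift units',(M.T@(t-p)/.04).round(3),'' if yaw is None else ('turn units',round(-(yaw-yy)/4,2)))
E
python3 - <<'E'
from h import *
d=load('top'); q=np.array([(75,153),(318,117),(348,320),(103,354)])/4+[160,150]-.4
P=onplane(d,q,.018)[:,:2]; print(P.round(4),P.mean(0),cv2.minAreaRect((P*1000).astype(np.float32)))
d=load('scene'); 
m=cv2.inRange(d['pixels'],(0,0,0),(255,255,255))
togo(.5755,-.1485,.35,68.9)
E
python3 -m creep '[[0,0,-1,0,1],[0,0,-1,0,1],[0,0,-1,0,1],[1,-1,0,1,1],[0,0,0,1,1]]'
```

```text
[[0.6128 0.3016]
 [0.6454 0.0669]
 [0.4495 0.0397]
 [0.4194 0.2742]] [0.53178622 0.17061201] ((531.15185546875, 170.65492248535156), (197.77357482910156, 236.9659423828125), 7.916275978088379)
t 0.1 pos [0.2362 0.5782 0.226 ] tooly yaw 67.78 tilt [-4.0e-04 -1.3e-03 -1.0e+00] q [-1.29  0.44  0.02  1.57 -0.01  1.13 -0.08]
F [0.1 0.5 0.1] T [-0.01  0.01 -0.03] w 92.2 gf 0.0
shift units [-14.723 -13.613  -3.078] ('turn units', np.float64(-0.28))
clock: 0.72
position: [0.1799, 0.5562, 0.3473]
ee_rot: [-0.814, -3.032, 0.0]
force: [0.4, 0.8, -0.1]
width: 0.997
gripper_force: 0.0
```

Run:
```python
from h import *
togo(.5755,-.1485,.345,68.9-180)
s=readout.observe(); M=R.from_rotvec(s['ee_rot']); dv=np.array([.5755,-.1485,0])-s['position']; dv[2]=0
print([(M*R.from_euler('z',4*i,degrees=True)).inv().apply(dv/24/.04)[:2].round(2).tolist() for i in range(24)])
```

```text
t 0.72 pos [0.1799 0.5562 0.3473] tooly yaw 59.94 tilt [-2.2e-03  5.0e-04 -1.0e+00] q [-1.38  0.3   0.04  1.48 -0.01  1.36 -0.29]
F [ 0.4  0.8 -0.1] T [ 0.01 -0.04  0.01] w 91.7 gf 0.0
shift units [-17.384 -10.293   0.028] ('turn units', np.float64(42.76))
[[-0.72, -0.43], [-0.75, -0.38], [-0.78, -0.32], [-0.8, -0.27], [-0.81, -0.21], [-0.83, -0.16], [-0.84, -0.1], [-0.84, -0.04], [-0.84, 0.02], [-0.84, 0.08], [-0.83, 0.14], [-0.82, 0.19], [-0.8, 0.25], [-0.78, 0.31], [-0.76, 0.36], [-0.73, 0.41], [-0.7, 0.46], [-0.67, 0.51], [-0.63, 0.56], [-0.59, 0.6], [-0.55, 0.64], [-0.5, 0.68], [-0.45, 0.71], [-0.4, 0.74]]
```

```bash
python3 -m creep '[[-0.72,-0.43,0,1,1],[-0.75,-0.38,0,1,1],[-0.78,-0.32,0,1,1],[-0.8,-0.27,0,1,1],[-0.81,-0.21,0,1,1],[-0.83,-0.16,0,1,1],[-0.84,-0.1,0,1,1],[-0.84,-0.04,0,1,1],[-0.84,0.02,0,1,1],[-0.84,0.08,0,1,1],[-0.83,0.14,0,1,1],[-0.82,0.19,0,1,1]]'
python3 -m creep '[[-0.8,0.25,0,1,1],[-0.78,0.31,0,1,1],[-0.76,0.36,0,1,1],[-0.73,0.41,0,1,1],[-0.7,0.46,0,1,1],[-0.67,0.51,0,1,1],[-0.63,0.56,0,1,1],[-0.59,0.6,0,1,1],[-0.55,0.64,0,1,1],[-0.5,0.68,0,1,1],[-0.45,0.71,0,1,1],[-0.4,0.74,0,1,1]]'
python3 -m creep '[[0,0,0,1,1],[0,0,0,1,1],[0,0,0,1,1],[0,0,0,1,1],[0,0,0,1,1],[0,0,0,1,1],[0,0,0,1,1],[0,0,0,1,1],[0,0,0,1,1],[0,0,0,1,1],[0,0,0,1,1],[0,0,0,1,1]]'
python3 -c "
from h import *
togo(.5755,-.1485,.345,68.9-180)"
```

```text
clock: 2.22
position: [0.3817, 0.2015, 0.3468]
ee_rot: [1.988, 2.433, 0.0]
force: [0.4, 0.4, -0.7]
width: 1.003
gripper_force: 0.0
clock: 3.72
position: [0.578, -0.1508, 0.3467]
ee_rot: [2.805, 1.415, -0.0]
force: [-0.4, 0.1, 1.1]
width: 0.999
gripper_force: 0.0
clock: 5.22
position: [0.5775, -0.1499, 0.3468]
ee_rot: [3.138, 0.151, -0.0]
force: [-0.1, 0.0, 0.6]
width: 1.002
gripper_force: 0.0
t 5.22 pos [ 0.5775 -0.1499  0.3468] tooly yaw -84.48 tilt [-1.e-04 -4.e-04 -1.e+00] q [-0.5   0.43  1.01  1.5  -0.36  1.41 -0.94]
F [-0.1  0.   0.6] T [-0.08  0.13  0.01] w 92.2 gf 0.0
shift units [-0.046 -0.039  0.044] ('turn units', np.float64(6.66))
```

```bash
python3 -m creep '[[0,0,0,1,1],[0,0,0,1,1],[0,0,0,1,1],[0,0,0,1,1],[0,0,0,1,1],[0,0,0,1,1],[0,0,0,0.66,1],[0,0,0,0,1]]'
python3 - <<'E'
from h import *
d=grab('wrist'); cv2.imwrite('pics/w1.png',d['pixels']); C=cloud(d)
print(d['position'])
near=np.hypot(C[...,0]-.576,C[...,1]+.1485)<.075
for lo,hi in((.2,.217),(.224,.245)):
    m=near&(C[...,2]>lo)&(C[...,2]<hi)&(d['z_map']>0); P=C[m]
    if len(P)<10: print(len(P)); continue
    w,V=np.linalg.eigh(np.cov(P[:,:2].T))
    print(lo,len(P),P.mean(0).round(4),np.round(cv2.minEnclosingCircle(P[:,:2].astype(np.float32)),4) if 0 else cv2.minEnclosingCircle(P[:,:2].astype(np.float32)),cv2.minAreaRect((P[:,:2]*1000).astype(np.float32)),np.degrees(np.arctan2(V[1,1],V[0,1])))
togo(.5755,-.1485,.345,68.9-180)
E
```

```text
clock: 6.22
position: [0.5776, -0.1496, 0.3467]
ee_rot: [3.089, -0.571, -0.0]
force: [0.2, -0.8, -1.0]
width: 1.001
gripper_force: 0.0
[ 0.64130964 -0.17318576  0.50544087]
0.2 6169 [ 0.5764 -0.1508  0.2097] ((0.5737418532371521, -0.14990243315696716), 0.04981771484017372) ((574.34326171875, -150.002197265625), (98.70726013183594, 96.83341217041016), 74.26862335205078) 68.97678450800325
0.224 1672 [ 0.5762 -0.1507  0.2333] ((0.5743920207023621, -0.15026509761810303), 0.045485034584999084) ((574.3021850585938, -150.30514526367188), (14.715490341186523, 90.56890869140625), 68.77057647705078) 158.89725429574347
t 6.28 pos [ 0.5776 -0.1494  0.3467] tooly yaw -110.89 tilt [-1.e-04 -4.e-04 -1.e+00] q [-0.55  0.48  1.14  1.51 -0.43  1.44 -1.33]
F [-0.8  0.1  0.1] T [-0.03  0.16  0.05] w 91.9 gf 0.0
shift units [-0.058 -0.002  0.043] ('turn units', np.float64(0.05))
```

View pics/w1.png

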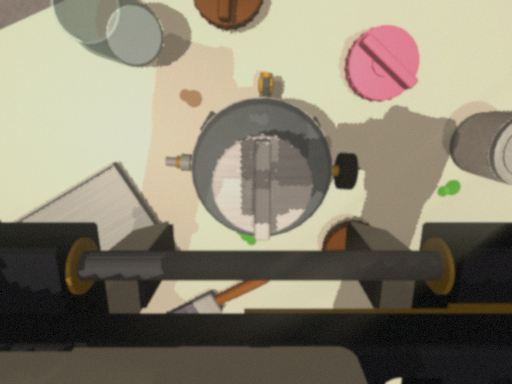

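The wrist view shows the bar upright in the picture, from (263,140) to (263,240), square to the fingers' closing line and midway between them.

```bash
python3 -m creep '[[-0.05,0,0.6,0,1],[0,0,0.8,0,1],[0,0,0.8,0,1],[0,0,0.6,0,1],[0,0,0.35,0,1],[0,0,0.19,0,1],[0,0,0,0,1]]'
python3 -c "
from h import *
togo(.5755,-.1495,.213,68.9-180)"
```

```text
clock: 7.15
position: [0.5761, -0.1481, 0.2133]
ee_rot: [3.09, -0.569, 0.0]
force: [0.6, 0.1, 0.4]
width: 0.995
gripper_force: 0.0
t 7.15 pos [ 0.5761 -0.1481  0.2133] tooly yaw -110.86 tilt [ 1.e-04 -1.e-04 -1.e+00] q [-0.52  0.57  1.06  1.72 -0.53  1.17 -1.24]
F [0.6 0.1 0.4] T [0.01 0.15 0.02] w 91.6 gf 0.0
shift units [-0.001  0.039  0.007] ('turn units', np.float64(0.06))
```

```bash
python3 -m creep '[[0,0.03,0,0,0.5],[0,0,0,0,0.25],[0,0,0,0,0],[0,0,0,0,0],[0,0,0,0,0],[0,0,0,0,0],[0,0,0,0,0]]' 40
python3 -c "
from h import *
togo(.5755,-.1495,.213,68.9-180)"
```

```text
clock: 8.02
position: [0.5756, -0.149, 0.2131]
ee_rot: [-3.09, 0.569, 0.0]
force: [-0.1, -0.4, -0.1]
width: 0.288
gripper_force: 0.0
t 8.03 pos [ 0.5756 -0.149   0.2131] tooly yaw -110.86 tilt [-0.  0. -1.] q [-0.51  0.57  1.06  1.72 -0.53  1.17 -1.24]
F [-0.1 -0.4 -0.1] T [0.04 0.21 0.02] w 26.5 gf 0.0
shift units [0.003 0.013 0.003] ('turn units', np.float64(0.06))
```

```bash
python3 -m creep '[[0,0,0,0,0],[0,0,0,0,0],[0,0,0,0,0],[0,0,0,0,0]]' 40
python3 -c "
from h import *
togo(.5755,-.1495,.213,68.9-180)"
```

```text
clock: 8.52
position: [0.5754, -0.1496, 0.2132]
ee_rot: [3.089, -0.57, 0.0]
force: [-1.7, -3.8, 1.1]
width: 0.158
gripper_force: 39.9
t 8.53 pos [ 0.5754 -0.1496  0.2132] tooly yaw -110.9 tilt [-0.e+00 -7.e-04 -1.e+00] q [-0.51  0.57  1.06  1.72 -0.53  1.17 -1.24]
F [-1.7 -3.8  1.1] T [-0.99  0.55  0.04] w 14.5 gf 39.9
shift units [ 0.001 -0.004  0.006] ('turn units', np.float64(0.05))
```

```bash
python3 -m creep '[[0,0.02,0,-0.5,0],[0,0,0,-0.8,0],[0,0,0,-0.8,0],[0,0,0,-0.8,0],[0,0,0,-0.8,0],[0,0,0,-0.8,0],[0,0,0,-0.5,0]]'
python3 -c "
from h import *
togo(.5755,-.1495,.213,68.9-180+30)"
```

```text
clock: 9.4
position: [0.5759, -0.1494, 0.2133]
ee_rot: [-3.141, 0.019, -0.002]
force: [2.0, -2.0, 0.1]
width: 0.16
gripper_force: 39.9
t 9.4 pos [ 0.5759 -0.1494  0.2133] tooly yaw -90.7 tilt [ 1.1e-03  4.0e-04 -1.0e+00] q [-0.47  0.53  0.96  1.72 -0.47  1.14 -0.95]
F [ 2.  -2.   0.1] T [-0.3  -0.21 -0.19] w 14.7 gf 39.9
shift units [-0.01   0.003  0.007] ('turn units', np.float64(-2.4))
```

```bash
python3 -m creep '[[0,0,0,-0.5,0],[0,0,0,-0.5,0],[0,0,0,0,0]]'
python3 -c "
from h import *
togo(.5755,-.1495,.213,68.9-180+30)"
python3 -m creep '[[0,0,0,-0.4,0],[0,0,0,-0.3,0],[0,0,0,0,0]]'
python3 -c "
from h import *
togo(.5755,-.1495,.213,68.9-180+30)"
```

```text
clock: 9.78
position: [0.5757, -0.1493, 0.2133]
ee_rot: [-3.14, -0.088, -0.001]
force: [2.7, 0.1, 1.0]
width: 0.164
gripper_force: 39.9
t 9.78 pos [ 0.5757 -0.1493  0.2133] tooly yaw -86.8 tilt [ 8.e-04  6.e-04 -1.e+00] q [-0.46  0.52  0.94  1.72 -0.46  1.14 -0.9 ]
F [2.7 0.1 1. ] T [ 0.24 -0.49 -0.05] w 15.1 gf 39.9
shift units [-0.006  0.006  0.007] ('turn units', np.float64(-1.42))
clock: 10.15
position: [0.5756, -0.1497, 0.2132]
ee_rot: [-3.137, -0.163, -0.001]
force: [3.7, -0.3, 1.8]
width: 0.16
gripper_force: 40.0
t 10.15 pos [ 0.5756 -0.1497  0.2132] tooly yaw -84.05 tilt [ 6.e-04  2.e-04 -1.e+00] q [-0.45  0.52  0.93  1.72 -0.45  1.14 -0.86]
F [ 3.7 -0.3  1.8] T [ 0.24 -0.68 -0.23] w 14.7 gf 40.0
shift units [-0.001 -0.004  0.006] ('turn units', np.float64(-0.74))
```

```bash
python3 -m creep '[[0,0,0,-0.3,0],[0,0,0,-0.3,0],[0,0,0,0,0]]'
python3 -c "
from h import *
togo(.5755,-.1495,.213,68.9-180+30)"
```

```text
clock: 10.52
position: [0.5755, -0.1498, 0.2132]
ee_rot: [-3.133, -0.229, -0.001]
force: [5.5, 0.4, 1.3]
width: 0.16
gripper_force: 41.0
t 10.53 pos [ 0.5755 -0.1498  0.2132] tooly yaw -81.65 tilt [ 6.e-04  1.e-04 -1.e+00] q [-0.44  0.51  0.91  1.72 -0.44  1.13 -0.82]
F [5.5 0.4 1.3] T [ 0.12 -0.82 -0.9 ] w 14.7 gf 41.0
shift units [ 0.    -0.009  0.005] ('turn units', np.float64(-0.14))
```

```bash
python3 -m creep '[[0,0,0,-0.25,0],[0,0,0,0,0],[0,0,0,0,0]]'
python3 - <<'E'
from h import *
togo(.5755,-.1495,.213,68.9-180+30)
d=grab('top'); C=cloud(d)
m=(np.hypot(C[...,0]-.5755,C[...,1]+.1485)<.065)&(C[...,2]>.2)
d=grab('wrist'); cv2.imwrite('pics/w2.png',d['pixels'])
E
```

```text
clock: 10.9
position: [0.5755, -0.1499, 0.2132]
ee_rot: [3.131, 0.256, 0.001]
force: [5.4, -0.2, 1.4]
width: 0.159
gripper_force: 41.5
t 10.9 pos [ 0.5755 -0.1499  0.2132] tooly yaw -80.65 tilt [ 5.e-04 -1.e-04 -1.e+00] q [-0.44  0.51  0.91  1.72 -0.44  1.13 -0.81]
F [ 5.4 -0.2  1.4] T [ 0.14 -0.82 -1.  ] w 14.6 gf 41.5
shift units [ 0.003 -0.01   0.005] ('turn units', np.float64(0.11))
```

View pics/w2.png

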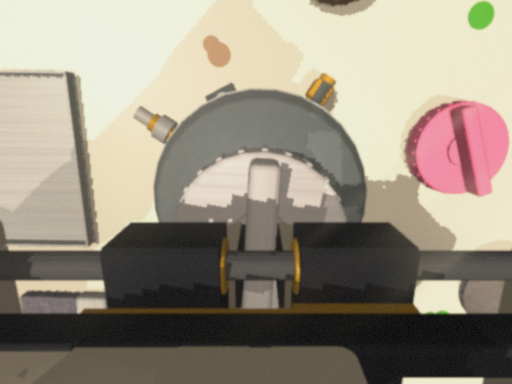

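The bar is firmly between the pads, its end at (265,165), and the moment of about 1 N m shows it is at the stop. Now I hold it there for over a second.

```bash
python3 -m creep '[[0,0,0,0.1,0],[0,0,0,0,0],[0,0,0,0,0],[0,0,0,0,0],[0,0,0,0,0],[0,0,0,0,0],[0,0,0,0,0],[0,0,0,0,0],[0,0,0,0,0],[0,0,0,0,0],[0,0,0,0,0],[0,0,0,0,0]]'
python3 -c "
from h import *
togo(.5755,-.1495,.213,68.9-180+30)"
python3 -m creep '[[0,0,0.04,0,0],[0,0,0.04,0,0],[0,0,0.04,0,0],[0,0,0.04,0,0],[0,0,0.01,0,0],[0,0,0,0,0],[0,0,0,0,0]]' 60
python3 -c "
from h import *
togo(.5755,-.1495,.213,68.9-180+30)"
```

```text
clock: 12.5
position: [0.5755, -0.1499, 0.2132]
ee_rot: [3.132, 0.245, 0.001]
force: [4.9, 0.8, 1.3]
width: 0.161
gripper_force: 41.1
t 12.5 pos [ 0.5755 -0.1499  0.2132] tooly yaw -81.04 tilt [ 5.e-04 -1.e-04 -1.e+00] q [-0.44  0.51  0.91  1.72 -0.44  1.13 -0.81]
F [4.9 0.8 1.3] T [ 0.13 -0.87 -0.84] w 14.8 gf 41.1
shift units [ 0.002 -0.011  0.005] ('turn units', np.float64(0.01))
clock: 13.38
position: [0.5757, -0.1504, 0.2073]
ee_rot: [3.131, 0.247, 0.002]
force: [2.3, 0.8, 9.5]
width: 0.157
gripper_force: 59.9
t 13.38 pos [ 0.5757 -0.1504  0.2073] tooly yaw -80.98 tilt [ 1.4e-03 -6.0e-04 -1.0e+00] q [-0.44  0.52  0.91  1.73 -0.45  1.12 -0.81]
F [2.3 0.8 9.5] T [ 0.17 -0.32 -0.09] w 14.4 gf 59.9
shift units [-0.001 -0.022 -0.142] ('turn units', np.float64(0.03))
```

```bash
python3 -m creep '[[0,0,0.025,0,0],[0,0,0,0,0]]'
python3 -c "
from h import *
togo(.5755,-.1495,.205,68.9-180+30)"
python3 -m creep '[[0,0,0,-0.4,0],[0,0,0,-0.6,0],[0,0,0,-0.6,0],[0,0,0,-0.4,0],[0,0,0,0,0]]'
python3 -c "
from h import *
togo(.5755,-.1495,.205,68.9-180+38)"
```

```text
clock: 13.62
position: [0.5757, -0.1504, 0.2064]
ee_rot: [3.131, 0.247, 0.002]
force: [2.5, -0.9, 9.8]
width: 0.158
gripper_force: 59.9
t 13.62 pos [ 0.5757 -0.1504  0.2064] tooly yaw -80.98 tilt [ 1.4e-03 -6.0e-04 -1.0e+00] q [-0.44  0.52  0.91  1.73 -0.45  1.12 -0.81]
F [ 2.5 -0.9  9.8] T [ 0.19 -0.23 -0.07] w 14.5 gf 59.9
shift units [-0.001 -0.022  0.034] ('turn units', np.float64(0.03))
clock: 14.25
position: [0.5755, -0.15, 0.2063]
ee_rot: [3.107, 0.466, 0.001]
force: [1.2, 1.4, 10.3]
width: 0.158
gripper_force: 59.9
t 14.25 pos [ 0.5755 -0.15    0.2063] tooly yaw -72.95 tilt [ 9.e-04  0.e+00 -1.e+00] q [-0.42  0.5   0.87  1.73 -0.42  1.11 -0.69]
F [ 1.2  1.4 10.3] T [ 0.36 -0.05 -0.05] w 14.5 gf 59.9
shift units [ 0.004 -0.012  0.033] ('turn units', np.float64(0.04))
```

```bash
python3 -m creep '[[0,0,0,-0.7,0],[0,0,0,-0.8,0],[0,0,0,-0.8,0],[0,0,0,-0.8,0],[0,0,0,-0.8,0],[0,0,0,-0.8,0],[0,0,0,-0.8,0],[0,0,0,-0.8,0],[0,0,0,-0.7,0],[0,0,0,-0.5,0],[0,0,0,0,0]]'
python3 -c "
from h import *
togo(.5755,-.1495,.205,68.9-180+71)"
```

```text
clock: 15.62
position: [0.5752, -0.1499, 0.2062]
ee_rot: [-2.88, -1.254, -0.001]
force: [0.3, 1.9, 10.4]
width: 0.158
gripper_force: 59.9
t 15.62 pos [ 0.5752 -0.1499  0.2062] tooly yaw -42.93 tilt [ 3.e-04  2.e-04 -1.e+00] q [-0.33  0.47  0.72  1.72 -0.34  1.09 -0.25]
F [ 0.3  1.9 10.4] T [ 0.34  0.2  -0.06] w 14.5 gf 59.9
shift units [ 0.013 -0.     0.031] ('turn units', np.float64(-0.71))
```

```bash
python3 -m creep '[[0,0,0,-0.5,0],[0,0,0,-0.5,0],[0,0,0,-0.5,0],[0,0,0,-0.4,0],[0,0,0,0,0]]'
python3 -c "
from h import *
togo(.5755,-.1495,.205,68.9-180+71)"
python3 -m creep '[[0,0,0,-0.3,0],[0,0,0,-0.2,0],[0,0,0,0,0]]'
python3 -c "
from h import *
togo(.5755,-.1495,.205,68.9-180+71)"
```

```text
clock: 16.25
position: [0.5743, -0.1494, 0.206]
ee_rot: [-2.79, -1.441, 0.001]
force: [-2.7, 2.8, 13.4]
width: 0.16
gripper_force: 60.0
t 16.25 pos [ 0.5743 -0.1494  0.206 ] tooly yaw -35.38 tilt [-0.0013  0.0013 -1.    ] q [-0.31  0.46  0.69  1.72 -0.32  1.08 -0.14]
F [-2.7  2.8 13.4] T [ 0.74  0.97 -0.42] w 14.7 gf 60.0
shift units [0.016 0.025 0.026] ('turn units', np.float64(1.18))
clock: 16.62
position: [0.5742, -0.1494, 0.206]
ee_rot: [-2.765, -1.487, 0.001]
force: [-3.0, 4.2, 13.8]
width: 0.157
gripper_force: 60.8
t 16.62 pos [ 0.5742 -0.1494  0.206 ] tooly yaw -33.44 tilt [-0.0014  0.0016 -1.    ] q [-0.3   0.46  0.68  1.72 -0.32  1.08 -0.11]
F [-3.   4.2 13.8] T [ 0.78  1.08 -0.96] w 14.4 gf 60.8
shift units [0.016 0.028 0.026] ('turn units', np.float64(1.67))
```

```bash
python3 -m creep '[[0,0,0,0.5,0],[0,0,0,0.5,0],[0,0,0,0.4,0],[0,0,0,0,0]]'
python3 -c "
from h import *
togo(.5755,-.1495,.205,68.9-180+71)"
python3 -m creep '[[0,0,-0.1,0,0],[0,0,-0.2,0,0],[0,0,-0.2,0,0],[0,0,0,0,0]]'
python3 -c "
from h import *
togo(.5755,-.1495,.205,68.9-180+71)"
```

```text
clock: 17.12
position: [0.5745, -0.1497, 0.2059]
ee_rot: [-2.835, -1.353, 0.001]
force: [-2.4, 1.8, 11.0]
width: 0.159
gripper_force: 59.9
t 17.12 pos [ 0.5745 -0.1497  0.2059] tooly yaw -38.98 tilt [-1.1e-03  4.0e-04 -1.0e+00] q [-0.32  0.46  0.71  1.72 -0.33  1.09 -0.19]
F [-2.4  1.8 11. ] T [0.39 0.72 0.02] w 14.6 gf 59.9
shift units [0.02  0.015 0.024] ('turn units', np.float64(0.28))
clock: 17.62
position: [0.5748, -0.1498, 0.2253]
ee_rot: [-2.836, -1.351, 0.001]
force: [-0.1, -0.5, -2.3]
width: 0.157
gripper_force: 59.9
t 17.62 pos [ 0.5748 -0.1498  0.2253] tooly yaw -39.04 tilt [-8.e-04 -0.e+00 -1.e+00] q [-0.33  0.44  0.72  1.69 -0.32  1.12 -0.2 ]
F [-0.1 -0.5 -2.3] T [-0.05  0.15  0.01] w 14.5 gf 59.9
shift units [0.017 0.009 0.507] ('turn units', np.float64(0.27))
```

```bash
python3 -m creep '[[0,0,-0.5,0,0],[0,0,-0.7,0,0],[0,0,-0.7,0,0],[0,0,-0.4,0,0],[0,0,0,0,0]]'
python3 -c "
from h import *
togo(.5315,.169,.14)"
```

```text
clock: 18.25
position: [0.5755, -0.1499, 0.3176]
ee_rot: [2.836, 1.351, 0.001]
force: [-0.2, 0.6, -2.2]
width: 0.16
gripper_force: 59.9
t 18.25 pos [ 0.5755 -0.1499  0.3176] tooly yaw -39.05 tilt [ 9.e-04 -1.e-04 -1.e+00] q [-0.36  0.38  0.75  1.55 -0.26  1.32 -0.25]
F [-0.2  0.6 -2.2] T [-0.08  0.08  0.02] w 14.7 gf 59.9
shift units [ 5.496 -5.88   4.439]
```

```bash
python3 -m creep '[[0.3,-0.32,0,0,0],[0.5,-0.53,0,0,0],[0.6,-0.65,0,0,0],[0.6,-0.65,0,0,0],[0.7,-0.75,0,0,0],[0.7,-0.75,0,0,0],[0.7,-0.75,0.2,0,0],[0.6,-0.64,0.6,0,0],[0.5,-0.53,0.7,0,0],[0.3,-0.31,0.7,0,0],[0,0,0.6,0,0],[0,0,0,0,0]]'
python3 - <<'E'
from h import *
togo(.5315,.169,.0467)
d=grab('top'); cv2.imwrite('pics/t3.png',cv2.resize(d['pixels'][150:250,160:350],None,fx=4,fy=4))
s=grab('scene'); cv2.imwrite('pics/s3.png',cv2.resize(s['pixels'][130:270,180:380],None,fx=4,fy=4))
E
```

```text
clock: 19.75
position: [0.5287, 0.17, 0.2029]
ee_rot: [-2.835, -1.353, 0.009]
force: [0.1, -0.4, -3.0]
width: 0.16
gripper_force: 59.9
t 19.75 pos [0.5287 0.17   0.2029] tooly yaw -38.98 tilt [-0.005  -0.0022 -1.    ] q [-0.87  0.38  0.63  1.81 -0.26  1.04 -0.82]
F [ 0.1 -0.4 -3. ] T [-0.12  0.09  0.03] w 14.7 gf 59.9
shift units [0.042 0.08  3.904]
```

View pics/s3.png

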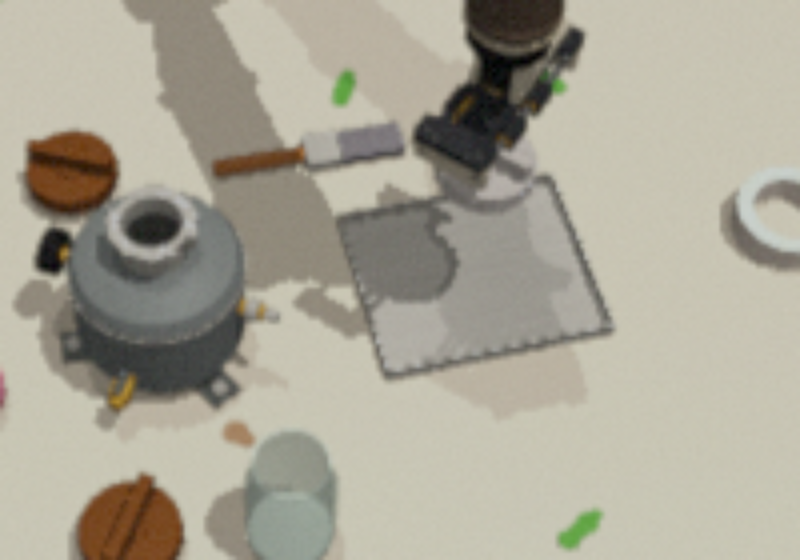

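The cap hangs in the gripper at (490,170) above the tray. The tray corners are at (340,215), (550,180), (610,328) and (388,375), and the neck at (152,228) is open.

```bash
python3 -m creep '[[0.04,0.08,0.4,0,0],[0,0,0.7,0,0],[0,0,0.7,0,0],[0,0,0.7,0,0],[0,0,0.6,0,0],[0,0,0.3,0,0],[0,0,0.1,0,0],[0,0,0,0,0]]'
python3 -c "
from h import *
togo(.5315,.169,.0467)"
```

```text
clock: 20.85
position: [0.5353, 0.1686, 0.0658]
ee_rot: [2.836, 1.351, 0.001]
force: [0.5, -0.2, -1.6]
width: 0.163
gripper_force: 59.9
t 20.85 pos [0.5353 0.1686 0.0658] tooly yaw -39.07 tilt [ 8.e-04  3.e-04 -1.e+00] q [-0.77  0.56  0.53  1.93 -0.4   0.75 -0.69]
F [ 0.5 -0.2 -1.6] T [-0.06  0.08  0.  ] w 15.0 gf 59.9
shift units [-0.052 -0.081  0.476]
```

```bash
python3 -m creep '[[0,0,0.15,0,0],[0,0,0.1,0,0],[0,0,0.08,0,0],[0,0,0.05,0,0],[0,0,0.03,0,0],[0,0,0,0,0]]'
python3 -c "
from h import *
togo(.5315,.169,.0467)"
```

```text
clock: 21.6
position: [0.5348, 0.1685, 0.0489]
ee_rot: [-2.836, -1.351, 0.0]
force: [-0.6, 1.0, -2.0]
width: 0.158
gripper_force: 59.9
t 21.6 pos [0.5348 0.1685 0.0489] tooly yaw -39.07 tilt [-1.e-04 -0.e+00 -1.e+00] q [-0.76  0.58  0.51  1.95 -0.42  0.72 -0.68]
F [-0.6  1.  -2. ] T [-0.14  0.09 -0.03] w 14.6 gf 59.9
shift units [-0.042 -0.072  0.054]
```

```bash
python3 -m creep '[[0,0,0.02,0,0],[0,0,0.02,0,0],[0,0,0,0,0]]'
python3 -c "
from h import *
togo(.5315,.169,.0467)"
python3 -m creep '[[0,0,0.01,0,0],[0,0,0.01,0,0],[0,0,0,0,0]]'
python3 -c "
from h import *
togo(.5315,.169,.0467)"
```

```text
clock: 21.98
position: [0.5348, 0.1686, 0.0473]
ee_rot: [-2.836, -1.351, -0.0]
force: [0.4, -0.4, -2.9]
width: 0.159
gripper_force: 59.9
t 21.98 pos [0.5348 0.1686 0.0473] tooly yaw -39.06 tilt [ 0.  0. -1.] q [-0.76  0.59  0.51  1.95 -0.42  0.71 -0.68]
F [ 0.4 -0.4 -2.9] T [-0.1   0.12 -0.02] w 14.6 gf 59.9
shift units [-0.044 -0.071  0.015] 
clock: 22.35
position: [0.5348, 0.1685, 0.0465]
ee_rot: [-2.836, -1.351, -0.0]
force: [-0.8, -0.4, -2.4]
width: 0.159
gripper_force: 59.9
t 22.35 pos [0.5348 0.1685 0.0465] tooly yaw -39.07 tilt [ 0.e+00  1.e-04 -1.e+00] q [-0.76  0.59  0.51  1.95 -0.42  0.71 -0.68]
F [-0.8 -0.4 -2.4] T [-0.04  0.15  0.01] w 14.6 gf 59.9
shift units [-0.043 -0.072 -0.004]
```

```bash
for i in 1 2; do python3 -m creep '[[0,0,0.015,0,0],[0,0,0,0,0]]' | egrep 'pos|force'; done
```

```text
position: [0.535, 0.1685, 0.0463]
force: [-1.0, -1.1, 4.0]
gripper_force: 59.9
position: [0.5352, 0.1683, 0.0461]
force: [-2.0, -1.1, 11.4]
gripper_force: 60.0
```

```bash
python3 -m creep '[[0,0,0.015,0,0],[0,0,0,0,0]]' | egrep 'pos|force'; python3 -m creep '[[0,0,0.015,0,0],[0,0,0,0,0]]' | egrep 'pos|force'
```

```text
position: [0.5352, 0.1683, 0.0461]
force: [-5.0, -2.1, 19.8]
gripper_force: 60.0
position: [0.5352, 0.1684, 0.0461]
force: [-6.7, -2.3, 26.9]
gripper_force: 60.0
```

```bash
python3 -m creep '[[0,0,-0.02,0,0],[0,0,-0.02,0,0],[0,0,0,0,0]]'|egrep 'pos|force'
python3 -m creep '[[0,0,0,0,0.2],[0,0,0,0,0.3],[0,0,0,0,0.4],[0,0,0,0,0.5],[0,0,0,0,0.5],[0,0,0,0,0.5],[0,0,0,0,0.5]]' 5
```

```text
position: [0.5352, 0.1684, 0.0462]
force: [0.6, -1.3, 8.4]
gripper_force: 60.0
clock: 24.6
position: [0.5348, 0.1685, 0.0457]
ee_rot: [-2.836, -1.351, -0.0]
force: [0.4, 0.3, -0.5]
width: 0.503
gripper_force: 0.0
```

```bash
python3 -m creep '[[0,0,-0.2,0,0.6],[0,0,-0.4,0,0.6],[0,0,-0.7,0,0.6],[0,0,-0.8,0,0.6],[0,0,-0.8,0,0.6],[0,0,-0.8,0,0.6],[0,0,-0.8,0,0.6],[0,0,-0.5,0,0.6],[0,0,0,0,0.6]]'
python3 - <<'E'
from h import *
d=grab('wrist'); cv2.imwrite('pics/w4.png',d['pixels']); C=cloud(d)
near=np.hypot(C[...,0]-.535,C[...,1]-.1685)<.06
for lo,hi in((.035,.05),(.058,.075)):
    m=near&(C[...,2]>lo)&(C[...,2]<hi); P=C[m]; A=np.c_[P[:,:2]-P[:,:2].mean(0),np.ones(len(P))]
    print(len(P),P.mean(0).round(4),np.linalg.lstsq(A,P[:,2],rcond=None)[0].round(4))
E
```

```text
clock: 25.72
position: [0.5358, 0.1685, 0.2481]
ee_rot: [-2.836, -1.35, -0.006]
force: [-0.3, 0.3, -0.1]
width: 0.602
gripper_force: 0.0
4254 [0.5358 0.1696 0.0428] [-0.0029 -0.0047  0.0428]
1065 [0.5358 0.169  0.0664] [-0.0276  0.019   0.0664]
```

View pics/w4.png

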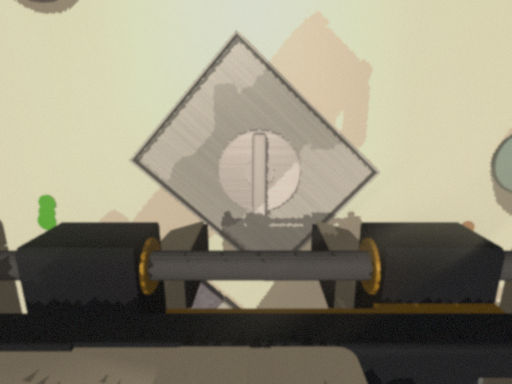

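The cap lies flat (disc height 42.8 mm, tilt negligible) with its bar up at (260,170), well inside the tray. The robot is clear of everything.

```bash
python3 -c "
from cell import sign_off
print(sign_off())"
```

```text
the job is handed in; nothing more can be done
None
```

The pot is open: I held the cap at the first stop for over a second, then pressed it, turned it to the end stop, lifted it off and set it flat, grip bar up, in the tray. The job is handed in at about 26 s; while setting it down I pressed the cap on the tray with up to 27 N before easing off, so that step was less gentle than intended.

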